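# Load the centrifuge in balance

## Task

Load the centrifuge for a balanced run: lift the four carriers that hold tubes by their knobs and lower one, upright and without dropping it, to the floor of each of the four rotor buckets, so that the two carriers with four slim tubes sit opposite each other across the hub and the two with two wide tubes sit opposite each other. Leave the empty carrier and the pink tube rack where they stand.

Things in the scene. Friction and masses are not known exactly. Their poses are not given: they have to be found in the camera images.
- slim_a: Round grey tube carrier: a block 56 mm in diameter, 50 mm high; on a thin central stem an upright round knob, 14 mm in diameter, 95 to 129 mm above the underside, to be gripped from above at any yaw. Origin: centre of the underside, z up. Holds FOUR SLIM tubes (12 mm, small yellow caps), 18 mm from the stem; cap tops 84 mm above the underside. 0.12 kg. Same kind as slim_b.
- slim_b: Round grey tube carrier: a block 56 mm in diameter, 50 mm high; on a thin central stem an upright round knob, 14 mm in diameter, 95 to 129 mm above the underside, to be gripped from above at any yaw. Origin: centre of the underside, z up. Holds FOUR SLIM tubes (12 mm, small yellow caps), 18 mm from the stem; cap tops 84 mm above the underside. 0.12 kg. Same kind as slim_a.
- wide_a: Round grey tube carrier: a block 56 mm in diameter, 50 mm high; on a thin central stem an upright round knob, 14 mm in diameter, 95 to 129 mm above the underside, to be gripped from above at any yaw. Origin: centre of the underside, z up. Holds TWO WIDE tubes (17 mm, big yellow caps), 16.5 mm from the stem along x; cap tops 84 mm above the underside. 0.14 kg. Same kind as wide_b.
- wide_b: Round grey tube carrier: a block 56 mm in diameter, 50 mm high; on a thin central stem an upright round knob, 14 mm in diameter, 95 to 129 mm above the underside, to be gripped from above at any yaw. Origin: centre of the underside, z up. Holds TWO WIDE tubes (17 mm, big yellow caps), 16.5 mm from the stem along x; cap tops 84 mm above the underside. 0.14 kg. Same kind as wide_a.
- spare: EMPTY round grey tube carrier: a block 56 mm in diameter, 50 mm high; on a thin central stem an upright round knob, 14 mm in diameter, 95 to 129 mm above the underside, to be gripped from above at any yaw. Origin: centre of the underside, z up. No tubes, only four dark holes in its top. It stays where it is.
- bucket_0: Dark round rotor bucket, open at the top; opposite bucket_2 across the hub. 75 mm high, 76 mm wide inside at the flared mouth, 64 mm from 25 mm further down; floor 5 mm thick. Origin: centre of the underside, z up, 92 mm from the rotor axis, 80 mm above the bench. Rotor and buckets do not move. They hang in the round steel chamber, 316 mm across, of a white bench centrifuge at the left.
- bucket_1: Dark round rotor bucket, open at the top; opposite bucket_3 across the hub. 75 mm high, 76 mm wide inside at the flared mouth, 64 mm from 25 mm further down; floor 5 mm thick. Origin: centre of the underside, z up, 92 mm from the rotor axis, 80 mm above the bench. The casing's top is 190 mm above the bench; its edges are 0.19 m from the rotor axis, 0.21 m at the front, which faces the robot's right.
- bucket_2: Dark round rotor bucket, open at the top; opposite bucket_0 across the hub. 75 mm high, 76 mm wide inside at the flared mouth, 64 mm from 25 mm further down; floor 5 mm thick. Origin: centre of the underside, z up, 92 mm from the rotor axis, 80 mm above the bench. The open lid stands nearly upright on the machine's +y side, 0.22 m from the rotor axis, its top 0.57 m above the bench.
- bucket_3: Dark round rotor bucket, open at the top; opposite bucket_1 across the hub. 75 mm high, 76 mm wide inside at the flared mouth, 64 mm from 25 mm further down; floor 5 mm thick. Origin: centre of the underside, z up, 92 mm from the rotor axis, 80 mm above the bench. Middle of the four buckets: the rotor axis (hub top 166 mm above the bench).
- tube_rack: Pink tube rack, 210 x 85 mm and 65 mm high, with a middle row of six open amber tubes up to 101 mm high, standing beyond the carriers; not to be moved. Origin: centre of the underside, x along its length. Not part of the job: a black tube block, a red marker, a white sample box.
Not all that is in view belongs to the job. What is shaped like the wide_b but blue or orange is not meant.

How it is judged (in metres and radians):
At the end, for the whole second after the job is handed in: Each tube-holding carrier is released and at rest on the floor of a bucket (within 9 mm of its axis, underside under 11 mm above the bucket's, tilt under 0.12 rad); the slim pair and the wide pair are each over 160 mm apart (opposite buckets: 184); spare and rack moved under 25 mm (((horizontal distance between slim_a and bucket_0 below 0.009 m and z of slim_a in the frame of bucket_0 below 0.011 m) or (horizontal distance between slim_a and bucket_1 below 0.009 m and z of slim_a in the frame of bucket_1 below 0.011 m) or (horizontal distance between slim_a and bucket_2 below 0.009 m and z of slim_a in the frame of bucket_2 below 0.011 m) or (horizontal distance between slim_a and bucket_3 below 0.009 m and z of slim_a in the frame of bucket_3 below 0.011 m)) and angle between each of slim_a, slim_b, wide_a, wide_b's own z axis and vertical below 0.12 rad and linear speed of each of slim_a, slim_b, wide_a, wide_b below 0.02 m/s and contact force between each of slim_a, slim_b, wide_a, wide_b and the fingers below 0.1 N and ((horizontal distance between slim_b and bucket_0 below 0.009 m and z of slim_b in the frame of bucket_0 below 0.011 m) or (horizontal distance between slim_b and bucket_1 below 0.009 m and z of slim_b in the frame of bucket_1 below 0.011 m) or (horizontal distance between slim_b and bucket_2 below 0.009 m and z of slim_b in the frame of bucket_2 below 0.011 m) or (horizontal distance between slim_b and bucket_3 below 0.009 m and z of slim_b in the frame of bucket_3 below 0.011 m)) and ((horizontal distance between wide_a and bucket_0 below 0.009 m and z of wide_a in the frame of bucket_0 below 0.011 m) or (horizontal distance between wide_a and bucket_1 below 0.009 m and z of wide_a in the frame of bucket_1 below 0.011 m) or (horizontal distance between wide_a and bucket_2 below 0.009 m and z of wide_a in the frame of bucket_2 below 0.011 m) or (horizontal distance between wide_a and bucket_3 below 0.009 m and z of wide_a in the frame of bucket_3 below 0.011 m)) and ((horizontal distance between wide_b and bucket_0 below 0.009 m and z of wide_b in the frame of bucket_0 below 0.011 m) or (horizontal distance between wide_b and bucket_1 below 0.009 m and z of wide_b in the frame of bucket_1 below 0.011 m) or (horizontal distance between wide_b and bucket_2 below 0.009 m and z of wide_b in the frame of bucket_2 below 0.011 m) or (horizontal distance between wide_b and bucket_3 below 0.009 m and z of wide_b in the frame of bucket_3 below 0.011 m)) and horizontal distance between slim_a and slim_b above 0.16 m and horizontal distance between wide_a and wide_b above 0.16 m and distance of each of spare, tube_rack from where it was at the start of the episode below 0.025 m); the robot touches nothing.
It fails at once if a loaded carrier is dropped into a bucket (comes down on it faster than 0.5 m/s) instead of being lowered in ((horizontal distance between slim_a and bucket_0 below 0.02 m and z of slim_a in the frame of bucket_0 below 0.05 m and linear speed of slim_a above 0.5 m/s) or (horizontal distance between slim_a and bucket_1 below 0.02 m and z of slim_a in the frame of bucket_1 below 0.05 m and linear speed of slim_a above 0.5 m/s) or (horizontal distance between slim_a and bucket_2 below 0.02 m and z of slim_a in the frame of bucket_2 below 0.05 m and linear speed of slim_a above 0.5 m/s) or (horizontal distance between slim_a and bucket_3 below 0.02 m and z of slim_a in the frame of bucket_3 below 0.05 m and linear speed of slim_a above 0.5 m/s) or (horizontal distance between slim_b and bucket_0 below 0.02 m and z of slim_b in the frame of bucket_0 below 0.05 m and linear speed of slim_b above 0.5 m/s) or (horizontal distance between slim_b and bucket_1 below 0.02 m and z of slim_b in the frame of bucket_1 below 0.05 m and linear speed of slim_b above 0.5 m/s) or (horizontal distance between slim_b and bucket_2 below 0.02 m and z of slim_b in the frame of bucket_2 below 0.05 m and linear speed of slim_b above 0.5 m/s) or (horizontal distance between slim_b and bucket_3 below 0.02 m and z of slim_b in the frame of bucket_3 below 0.05 m and linear speed of slim_b above 0.5 m/s) or (horizontal distance between wide_a and bucket_0 below 0.02 m and z of wide_a in the frame of bucket_0 below 0.05 m and linear speed of wide_a above 0.5 m/s) or (horizontal distance between wide_a and bucket_1 below 0.02 m and z of wide_a in the frame of bucket_1 below 0.05 m and linear speed of wide_a above 0.5 m/s) or (horizontal distance between wide_a and bucket_2 below 0.02 m and z of wide_a in the frame of bucket_2 below 0.05 m and linear speed of wide_a above 0.5 m/s) or (horizontal distance between wide_a and bucket_3 below 0.02 m and z of wide_a in the frame of bucket_3 below 0.05 m and linear speed of wide_a above 0.5 m/s) or (horizontal distance between wide_b and bucket_0 below 0.02 m and z of wide_b in the frame of bucket_0 below 0.05 m and linear speed of wide_b above 0.5 m/s) or (horizontal distance between wide_b and bucket_1 below 0.02 m and z of wide_b in the frame of bucket_1 below 0.05 m and linear speed of wide_b above 0.5 m/s) or (horizontal distance between wide_b and bucket_2 below 0.02 m and z of wide_b in the frame of bucket_2 below 0.05 m and linear speed of wide_b above 0.5 m/s) or (horizontal distance between wide_b and bucket_3 below 0.02 m and z of wide_b in the frame of bucket_3 below 0.05 m and linear speed of wide_b above 0.5 m/s)).
It fails at once if a loaded carrier is tipped by more than 40 degrees (angle between any of slim_a, slim_b, wide_a, wide_b's own z axis and vertical above 0.7 rad).
It fails at once if the empty carrier is moved by more than 25 mm (distance of spare from where it was at the start of the episode above 0.025 m).
It fails at once if the pink tube rack is moved by more than 25 mm (distance of tube_rack from where it was at the start of the episode above 0.025 m).
It also fails if it takes over 109 s, if anything falls off the work surface, if the arm or the gripper's body presses on something with over 40 N, if the wrist force passes 120 N, or if a joint passes its speed limit or range.

## Robot

A 6-joint arm with a two-finger parallel gripper is mounted at the origin on the work surface. World frame = base frame: x ahead of the robot, y to its left, z up, the work surface at z = 0. Lengths are in mm, angles in rad, forces in N, time in s.
With the tool pointing down it reaches from about 300 to 775 mm from the base axis. Payload 14.6 kg.
Tool frame: the origin (TCP) lies between the finger pads; the fingertips stand 19 mm ahead of it and the grasp point (between the pads) is the TCP; z points along the fingers, y is the line along which they close (so a half turn about z gives the same grasp; the last joint's range is limited). The gripper opens to 94 mm and grips with 3 to 60 N. Pads are 16 mm wide; open, the fingers measure 119 mm over their backs; the gripper's body (75 mm by 177 mm) begins 78 mm behind the grasp point.
Start: joints at [1.176, 0.3, 1.521, -0, 1.321, -0.067], TCP at [177.076, 520.705, 224.446] pointing down, gripper open.
Joint ranges: [-3.03, 3.03], [-0.79, 2.21], [0.23, 2.52], [-1.04, 4.18], [0, 3.07], [-2.55, 2.55]. Speed limits (rad/s): [2.22, 2.22, 2.57, 3.14, 3.14, 3.14].

## Interface

Orientations are given as [roll, pitch, yaw] about the fixed x, y, z axes, in that order (R = Rz(yaw) Ry(pitch) Rx(roll)).
In Python, from cell import monitor, imaging, job, find_in, trace gives the robot as it stands. The module is installed in compiled form; this text tells all that it offers.
- The arm moves only by the tool arm_command, never from a script. Its argument "steps" is a list of rows, each a list of 5 numbers: the opening, from 0 (shut) to 1 (fully open), then the shift along the tool's x, y, z in mm, then the turn about the tool's z in degrees. In form: [[gripper, dx, dy, dz, turn], ...]. A call has 1 to 20 rows; each row is the pose to reach, as a shift and turn from the pose commanded when the call began, along the tool's axes at that moment; what a row does not reach only later rows make up. A row lasts 1/8 s, in which the tool goes at most 62.5 mm and 10.7 degrees, less where a joint would pass 70% of its speed; a pose out of reach is approached as far as the arm can. A call with a gripper value outside its range is refused whole. The fingers move at their own pace and stop on an object; "force" is the grip in N (left out, the last holds). Time passes only in rows, so rows that repeat a pose let the fingers close. It gives the time, the measured TCP pose, the force, the opening and the grip force at its end, in the units of the state.
- monitor.read_state(): the state, without advancing time (a new reading comes with each control period).
- imaging.camera(name): name is "scene" or "top" or "wrist"; returns a dict with "img" (400x640x3 uint8, red, green, blue), "mtx" (3x3 intrinsics, pixels), "view" (4x4, takes a point from world to camera coordinates). Camera axes: x right, y down, z forward; pixel columns grow to the right and rows downward; lengths in mm; the calibration is good to about 2 mm. A picture is of the moment at which its call begins. There is no depth.
- job.sign_off(): hands the job in; it is judged then, once.
Trained networks look in a picture, given as the dict that the camera call returned (one of the last four; its "shot" number tells which), for a name from the list of things; names that differ only in an ending like _2 or _b are one class to them, and where a whole thing is asked for, a point or a joint stands for the part that bears it (a point fixed in the world has none). Each returns a list of dicts, best first, with "p" (0 to 1); they miss things now and then, are a little off and sometimes report something else, mostly with a low value. They report only what shows in the picture. A call takes as long as a camera call. They do not tell look-alikes from the thing itself.
- find_in(picture, target): "rect" ([centre column, centre row, width, height] in pixels, round what is visible of it).
- trace(picture, target): "region" (400x640 bool, what is visible of it) and "rect" ([centre column, centre row, width, height] in pixels, round what is visible of it).
The state is a dict: "clock": time; "joints": joint angles; "qd": joint speeds; "effort": joint torques, N m; "eef_pos": TCP position; "eef_rot": TCP orientation; "wrist_force": force on the tool from outside, world axes, zero at the start; "moment": the same for the moment, N m; "finger_gap": finger opening in mm; "finger_force": force on a finger pad.
Only numpy, scipy, OpenCV 4.12 (cv2) and the standard library are available. Lean on these libraries where they do the work, as an engineer would, in place of code of your own. Each camera call takes 0.05 s, during which the arm holds its last target. There are 200 camera calls.

## Working session

There is one attempt and no reset: what is moved stays moved. The work goes in short steps, Python scripts to look and compute and a tool call to move; the robot and the scene stay as the last step left them, time stands still between calls to the robot, and variables do not carry over. Pictures are saved under pics/ and viewed, at most 14 in all, crops included, and the job is handed in when it is done.

Besides the shell and the picture viewer there is one more tool, called after "Emit:" as a command line: name --pt "numbers of a row" for each row, then --argument value for the rest. arm_command: Moves the arm, as the interface text tells. Its arguments: {"type":"object","properties":{"steps":{"type":"array","items":{"type":"array","items":{"type":"number"}}},"force":{"type":"number"}},"required":["steps"]}

```bash
mkdir -p pics
python3 - <<'E'
from cell import *
import cv2
print(monitor.read_state())
for n in ("top","scene"):
    p=imaging.camera(n); cv2.imwrite(f"pics/{n}0.png",p["img"][:,:,::-1]); print(n,p["mtx"].tolist(),p["view"].round(3).tolist())
    for t in ("slim_a","wide_a","spare","bucket_0","tube_rack"):
        for d in find_in(p,t): print(t,[round(v) for v in d["rect"]],round(d["p"],2))
E
```

```text
{'clock': 0.0, 'joints': array([ 1.17642421e+00,  3.00456523e-01,  1.52158596e+00,  1.70807903e-05,
        1.32068441e+00, -6.66030898e-02]), 'qd': array([ 0.00074448,  0.00072474,  0.00068435, -0.00102723, -0.0004619 ,
        0.00013655]), 'effort': array([-1.22537302e-03, -5.31809306e+01, -3.52733839e+01,  7.08232471e-02,
        2.43911584e-02, -8.18845501e-05]), 'eef_pos': array([176.97079688, 520.49831663, 223.89224753]), 'eef_rot': array([-3.14046203e+00, -9.19957800e-05,  2.81381934e+00]), 'wrist_force': array([-0.5908171 , -0.13002377, -0.72579146]), 'moment': array([ 0.00749473,  0.01362946, -0.03568606]), 'finger_force': 0.0, 'finger_gap': 93.88797155291797}
top [[490.30848494551594, 0.0, 322.9182498468334], [0.0, 490.30848494551594, 197.0174234427318], [0.0, 0.0, 1.0]] [[-0.057, -0.998, -0.004, -12.721], [-0.972, 0.057, -0.227, 562.443], [0.227, -0.009, -0.974, 1293.549], [0.0, 0.0, 0.0, 1.0]]
slim_a [403, 179, 19, 24] 0.85
slim_a [365, 186, 19, 23] 0.81
wide_a [428, 271, 27, 22] 0.97
wide_a [412, 224, 24, 27] 0.78
wide_a [452, 228, 24, 24] 0.78
wide_a [448, 194, 21, 23]
[... 181 characters left out ...]
 142, 74, 30] 0.74
scene [[457.87851203077383, 0.0, 319.9033160747], [0.0, 457.87851203077383, 191.16427379845163], [0.0, 0.0, 1.0]] [[0.225, 0.974, -0.014, -72.332], [0.628, -0.156, -0.762, -274.398], [-0.745, 0.163, -0.647, 1552.252], [0.0, 0.0, 0.0, 1.0]]
slim_a [278, 227, 26, 54] 0.81
slim_a [231, 238, 24, 49] 0.62
slim_a [390, 163, 37, 28] 0.48
wide_a [176, 233, 30, 51] 0.83
wide_a [222, 202, 26, 49] 0.8
wide_a [176, 203, 22, 43] 0.8
wide_a [166, 181, 24, 44] 0.57
wide_a [207, 170, 21, 49] 0.55
spare [272, 184, 20, 43] 0.9
bucket_0 [409, 141, 35, 26] 0.97
bucket_0 [448, 174, 36, 18] 0.95
bucket_0 [460, 147, 35, 29] 0.74
bucket_0 [392, 164, 33, 25] 0.61
tube_rack [244, 282, 105, 60] 0.62
```

Run:
```python
import cv2
a=cv2.imread("pics/top0.png")[110:300,160:500]
cv2.imwrite("pics/topc.png",cv2.resize(a,(800,447),interpolation=cv2.INTER_CUBIC))
a=cv2.imread("pics/scene0.png")[110:340,130:500]
cv2.imwrite("pics/scenec.png",cv2.resize(a,(800,497),interpolation=cv2.INTER_CUBIC))
```

```text
(no output)
```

View pics/topc.png

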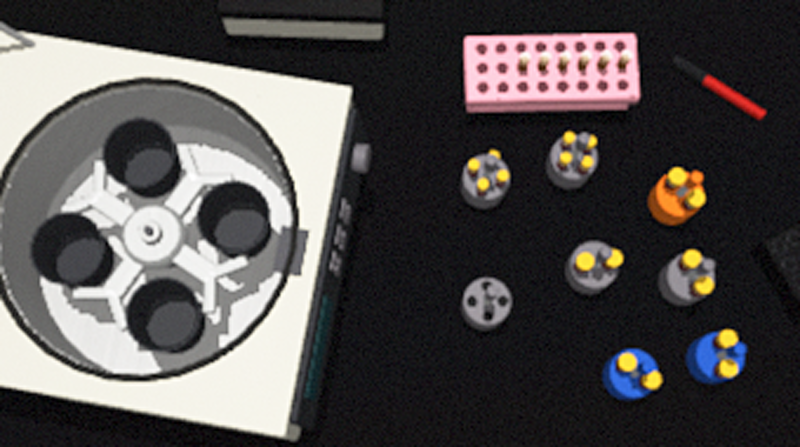

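View pics/scenec.png

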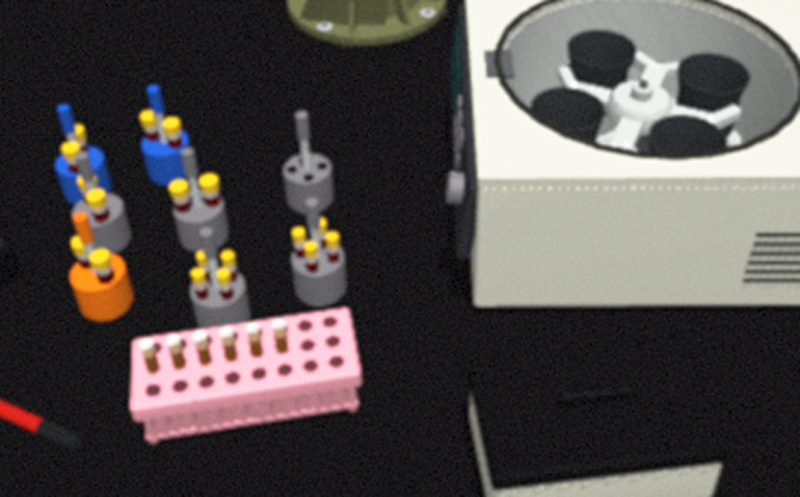

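Top full-image pixels. Look-alikes: orange (448,194) and blue (428,271), (464,263) are excluded by colour, and the empty spare is at (368,240). Wanted: slim at (365,186) and (403,179), with four small caps; grey wide at (412,224) and (452,228). The crop confirms this choice. The buckets are around the hub at about (223,209).

```bash
cat > h.py <<'E'
from cell import *
import cv2, numpy as np
from scipy.optimize import least_squares
def proj(p,X):
    X=np.atleast_2d(X).astype(float); c=X@p["view"][:3,:3].T+p["view"][:3,3]; u=c@p["mtx"].T; return u[:,:2]/u[:,2:]
def ray(p,uv,z):
    R=p["view"][:3,:3]; o=-R.T@p["view"][:3,3]; d=R.T@np.linalg.solve(p["mtx"],[*uv,1]); return o+d*(z-o[2])/d[2]
t=np.linspace(0,2*np.pi,48,endpoint=False); ring=np.c_[np.cos(t),np.sin(t)]
def circ(x,y,z,r): return np.c_[ring*r+[x,y],np.full(48,z)]
def carrier(x,y): return np.r_[circ(x,y,0,28),circ(x,y,50,28),circ(x,y,84,22),circ(x,y,129,7)]
def rect(uv): a,b=uv.min(0),uv.max(0); return np.r_[(a+b)/2,b-a]
def save(n,img): cv2.imwrite(f"pics/{n}.png",img[:,:,::-1])
E
python3 - <<'E'
from h import *
P={n:imaging.camera(n) for n in("top","scene")}
T=P["top"]
D={n:{t:[d["rect"] for d in find_in(P[n],t)] for t in("slim_a","wide_a","spare","bucket_0")} for n in P}
for k,uv in dict(slimL=(365,186),slimR=(403,179),wideL=(412,224),wideR=(452,228),spare=(368,240),orange=(448,194),blueL=(428,271),blueR=(464,263)).items():
    best=min((r for v in D["top"].values() for r in v),key=lambda r:np.hypot(r[0]-uv[0],r[1]-uv[1]))
    x0=ray(T,best[:2],45)[:2]
    f=least_squares(lambda q:(rect(proj(T,carrier(*q)))-best)[:2],x0); s=rect(proj(P["scene"],carrier(*f.x)))
    b2=min((r for v in D["scene"].values() for r in v),key=lambda r:np.hypot(r[0]-s[0],r[1]-s[1]))
    g=least_squares(lambda q:np.r_[(rect(proj(T,carrier(*q)))-best)[:2],(rect(proj(P["scene"],carrier(*q)))-b2)[:2]],x0)
    print(k,f.x.round(),"scene pred",s.round(),"det",np.round(b2),"joint",g.x.round(),g.fun.round(1))
for n in P:
  for r in D[n]["bucket_0"]: print(n,np.round(r),ray(P[n],r[:2],155)[:2].round())
print("hub",ray(T,(160+151*.425,110+233*.425),166).round())
print("tcp in top",proj(T,[177,520,224]))
w=imaging.camera("wrist"); save("w0",w["img"]); print(w["mtx"].round(1).tolist(),w["view"].round(3).tolist())
E
```

```text
slimL [ 590. -173.] scene pred [273. 226.  26.  52.] det [276. 229.  25.  51.] joint [ 595. -170.] [-1.3 -1.5 -1.3 -1.6]
slimR [ 605. -272.] scene pred [231. 238.  28.  52.] det [231. 237.  22.  46.] joint [ 603. -272.] [-0.2  0.6 -0.1  0.6]
wideL [ 472. -289.] scene pred [220. 201.  26.  50.] det [222. 204.  27.  46.] joint [ 477. -287.] [-0.7 -1.7 -0.9 -2.2]
wideR [ 453. -404.] scene pred [172. 203.  29.  50.] det [177. 204.  27.  41.] joint [ 454. -398.] [-2.3 -0.4 -2.1 -0.9]
spare [ 470. -289.] scene pred [220. 200.  26.  50.] det [222. 204.  27.  46.] joint [ 475. -287.] [-0.7 -1.9 -0.9 -2.5]
orange [ 453. -404.] scene pred [172. 203.  29.  50.] det [177. 204.  27.  41.] joint [ 454. -398.] [-2.3 -0.4 -2.1 -0.9]
blueL [ 350. -324.] scene pred [204. 173.  25.  47.] det [206. 173.  24.  44.] joint [ 350. -321.] [-1.3  0.1 -1.2 -0.1]
blueR [ 359. -418.] scene pred [167. 180.  27.  48.] det [167. 179.  26.  45.] joint [ 357. -418.] [0.3 0.5 0.3 0.8]
top [227. 244.  34.  33.] [432. 205.]
top [260. 202.  32.  34.] [536. 118.]
top [191. 215.  32.  39.] [513. 297.]
top [412. 226.  22.  25.] [ 452. -265.]
scene [409. 140.  32.  27.] [472. 194.]
scene [447. 175.  37.  17.] [623. 225.]
scene [458. 153.  36.  36.] [551. 285.]
scene [392. 163.  32.  28.] [550. 120.]
hub [521. 208. 166.]
tcp in top [[ 83.28238328 359.90132294]]
[[350.3, 0.0, 316.5], [0.0, 350.3, 192.1], [0.0, 0.0, 1.0]] [[0.322, 0.947, -0.0, -549.183], [0.909, -0.309, 0.279, -28.387], [0.264, -0.09, -0.96, 391.097], [0.0, 0.0, 0.0, 1.0]]
```

View pics/w0.png

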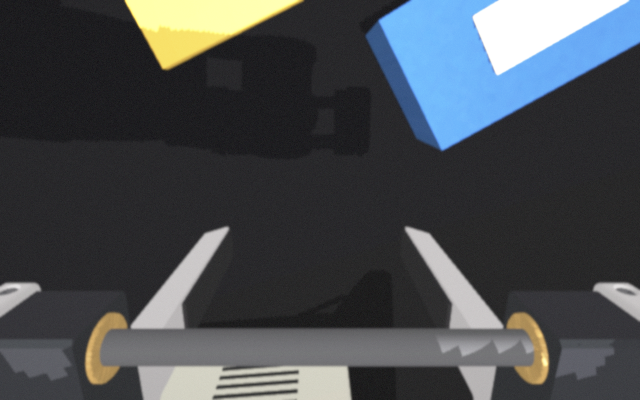

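The wrist picture shows the fingers (tips about (215,230) and (415,230)). The camera sits 81 mm to the tool's +x side, which faces the robot. I'll keep this yaw throughout, so the camera stays away from the lid. Next I go above the carriers.

Emit:
arm_command --pt "0.5 0 0 -116 0" --pt "0.5 0 0 -116 0" --pt "0.5 -330 -320 -116 0" --pt "0.5 -330 -320 -116 0" --pt "0.5 -330 -320 -116 0" --pt "0.5 -330 -320 -116 0" --pt "0.5 -330 -320 -116 0" --pt "0.5 -330 -320 -116 0" --pt "0.5 -330 -320 -116 0" --pt "0.5 -664 -641 -116 0" --pt "0.5 -664 -641 -116 0" --pt "0.5 -664 -641 -116 0" --pt "0.5 -664 -641 -116 0" --pt "0.5 -664 -641 -116 0" --pt "0.5 -664 -641 -116 0" --pt "0.5 -664 -641 -116 0" --pt "0.5 -664 -641 -116 0" --pt "0.5 -664 -641 -116 0" --force 25

```text
clock: 3.4
eef_pos: [599.7, -302.5, 337.7]
eef_rot: [3.141, -0.003, 2.811]
wrist_force: [-0.3, 0.5, -0.1]
finger_gap: 47.2
finger_force: 0.0
```

Run:
```python
from h import *
w=imaging.camera("wrist"); save("w1",w["img"]); s=monitor.read_state(); print(s["clock"],s["eef_pos"],s["eef_rot"],s["wrist_force"])
np.savez("w1",**{k:w[k] for k in("mtx","view","img")})
for t in("slim_a","wide_a","spare"):
    for d in find_in(w,t):
        r=d["rect"]; x0=ray(w,r[:2],60)[:2]
        f=least_squares(lambda q:(rect(proj(w,carrier(*q)))-r),x0); print(t,np.round(r),round(d["p"],2),f.x.round(),f.fun.round(1),"knob px",proj(w,[*f.x,129]).round())
```

```text
3.45 [ 599.40682805 -300.88559784  338.8647677 ] [ 3.14117945e+00 -2.02820875e-03  2.81241029e+00] [ 0.28270484 -0.00688379  0.24478083]
slim_a [416. 115.  58.  42.] 0.95 [ 590. -167.] [-0.1 -0.1  0.4  4.1] knob px [[439. 120.]]
slim_a [340. 154.  41.  47.] 0.85 [ 607. -273.] [-0.3 -0.   3.   1.3] knob px [[345. 168.]]
wide_a [162.  15.  57.  30.] 0.82 [ 395. -413.] [ 6.7  8.9 21.  28.7] knob px [[137.   8.]]
wide_a [207.  73.  61.  49.] 0.81 [ 459. -395.] [0.4 0.1 1.5 0. ] knob px [[183.  69.]]
wide_a [296.  56.  46.  48.] 0.8 [ 477. -288.] [0.  0.6 1.  3.3] knob px [[291.  49.]]
wide_a [238. 147.  56.  46.] 0.73 [ 555. -397.] [-0.7 -0.4 -4.1  2.2] knob px [[220. 160.]]
spare [389.  11.  49.  22.] 0.93 [ 475. -171.] [-1.4 10.3  7.  37.3] knob px [[406.   5.]]
```

View pics/w1.png

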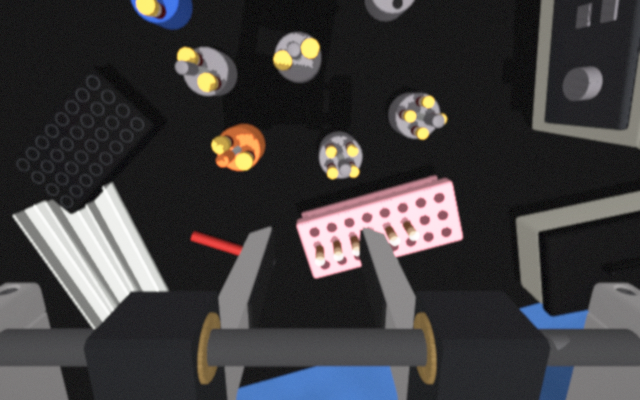

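Grey slim knobs are at (438,118) and about (345,158), grey wide knobs at (183,68) and (291,47). These agree with the fits to a few mm. Now above the first slim carrier (590,-167).

Emit:
arm_command --pt "0.5 53 124 130 0" --pt "0.5 53 124 130 0" --pt "0.5 53 124 130 0" --pt "0.5 53 124 130 0" --pt "0.5 53 124 130 0"

```text
clock: 4.22
eef_pos: [589.5, -165.5, 212.4]
eef_rot: [-3.141, 0.003, 2.815]
wrist_force: [0.2, -1.2, 0.3]
finger_gap: 47.3
finger_force: 0.0
```

```bash
cat >> h.py <<'E'
def knob(name,cls="slim_a"):
    "crop round the knob below the TCP, with where a centred knob would be seen"
    w=imaging.camera("wrist"); s=monitor.read_state(); x,y,z=s["eef_pos"]; yaw=s["eef_rot"][2]
    u=proj(w,[x,y,129])[0]; print("t",s["clock"],"tcp",s["eef_pos"].round(1),"yaw",round(yaw,3),"centred knob px",u.round(1))
    for d in find_in(w,cls)[:4]:
        r=d["rect"]; f=least_squares(lambda q:(rect(proj(w,carrier(*q)))-r)[:2],ray(w,r[:2],60)[:2]); 
        print(cls,round(d["p"],2),np.round(r),f.x.round(1))
    save(name,cv2.resize(w["img"][100:300,180:460],(784,560),interpolation=cv2.INTER_CUBIC)); return w
def tool(p,uv,z):
    s=monitor.read_state(); yaw=s["eef_rot"][2]; d=ray(p,uv,z)[:2]-s["eef_pos"][:2]
    c,n=np.cos(yaw),np.sin(yaw); return np.array([c*d[0]+n*d[1],n*d[0]-c*d[1]]).round(1)
E
python3 - <<'E'
from h import *
knob("k1")
E
```

```text
t 4.275 tcp [ 589.6 -166.1  212.5] yaw 2.814 centred knob px [316.9 207.2]
slim_a 0.81 [317. 180.  58.  65.] [ 590.  -166.3]
slim_a 0.68 [222. 237.  73.  84.] [ 610.7 -272.9]
```

View pics/k1.png

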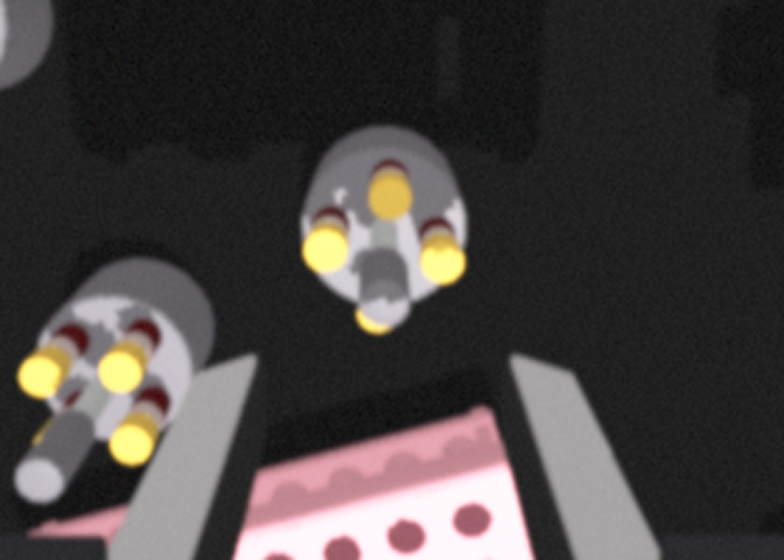

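The knob top is at (317.5,208.6), where (316.9,207.2) would be centred, so it is about 1 mm off. I descend and grip.

Emit:
arm_command --pt "0.5 -1 0 50 0" --pt "0.5 -1 0 97 0" --pt "0.5 -1 0 97 0" --pt "0.5 -1 0 97 0" --pt "0 -1 0 97 0" --pt "0 -1 0 97 0" --pt "0 -1 0 97 0" --pt "0 -1 0 97 0" --pt "0 -1 0 97 0" --pt "0 -1 0 97 0" --pt "0 -1 0 50 0" --pt "0 -1 0 -10 0" --pt "0 -1 0 -70 0" --pt "0 -1 0 -130 0" --pt "0 -1 0 -148 0" --pt "0 -1 0 -148 0" --force 30

```text
clock: 6.32
eef_pos: [590.2, -165.9, 359.1]
eef_rot: [-3.141, 0.001, 2.814]
wrist_force: [0.2, -0.1, -1.9]
finger_gap: 13.5
finger_force: 30.0
```

Run:
```python
from h import *
w=imaging.camera("wrist"); print(ray(w,(0,0),0).round())
import numpy as np
W=np.load("w1.npz"); 
T=imaging.camera("top"); S=imaging.camera("scene")
# bucket fit: rotor axis + yaw from rects in top view and scene
for n,p in(("top",T),("wrist",w)):
  for d in find_in(p,"bucket_0"): print(n,round(d["p"],2),np.round(d["rect"]),ray(p,d["rect"][:2],155)[:2].round())
save("top1",cv2.resize(T["img"][140:280,165:305],(700,700))[:600])
save("wg1",w["img"])
```

```text
[ 268. -501.    0.]
top 0.93 [260. 203.  33.  36.] [533. 118.]
top 0.88 [220. 178.  35.  36.] [607. 220.]
top 0.87 [228. 243.  34.  33.] [434. 201.]
top 0.79 [190. 217.  35.  34.] [508. 297.]
wrist 0.79 [621.  82.  27.  44.] [602. 147.]
wrist 0.58 [584.  35.  95.  69.] [547. 118.]
```

View pics/top1.png

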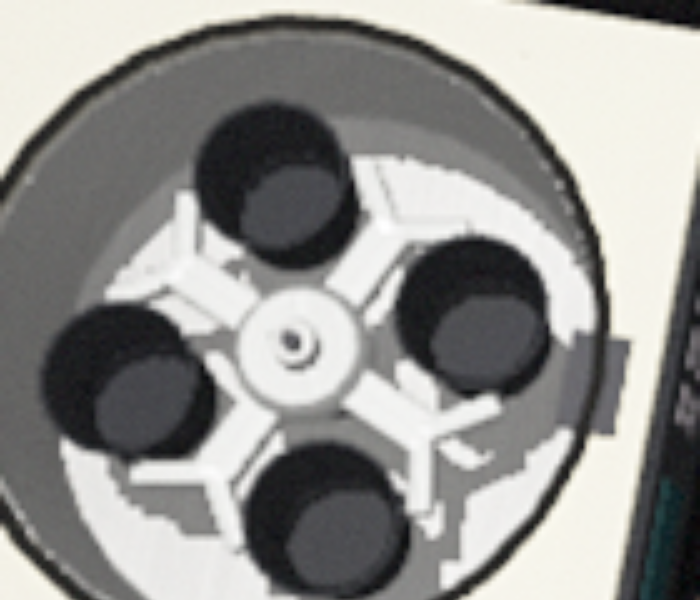

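The carrier is held (gap 13.5 mm). The top crop shows the four buckets around the hub at about (224,209); rotor axis ≈ (520.5,209) and arms at about 7°. I carry to the far bucket (~(612,220)) and measure the rotor from there with the wrist camera.

Emit:
arm_command --pt "0 103 373 0 0" --pt "0 103 373 0 0" --pt "0 103 373 0 0" --pt "0 103 373 0 0" --pt "0 103 373 0 0" --pt "0 103 373 0 0" --pt "0 103 373 0 0" --pt "0 103 373 0 0" --pt "0 103 373 0 0" --pt "0 103 373 0 0" --pt "0 103 373 0 0"

```text
clock: 7.95
eef_pos: [612.7, 219.7, 358.7]
eef_rot: [3.141, 0.0, 2.813]
wrist_force: [0.7, -0.4, -0.1]
finger_gap: 13.6
finger_force: 30.0
```

Run:
```python
from h import *
w=imaging.camera("wrist"); s=monitor.read_state(); print(s["clock"],s["eef_pos"].round(1))
for d in trace(w,"bucket_0"):
    e=cv2.fitEllipse(np.argwhere(cv2.morphologyEx(d["region"].astype(np.uint8),cv2.MORPH_GRADIENT,np.ones((3,3))))[:,::-1].astype(np.float32))
    print(round(d["p"],2),np.round(d["rect"]),ray(w,d["rect"][:2],155)[:2].round(1))
ph=np.deg2rad(7.1); img=w["img"].copy()
for k in range(4):
    c=np.array([520.5,209])+92*np.array([np.cos(ph+k*np.pi/2),np.sin(ph+k*np.pi/2)])
    for r,z in((38,155),(32,130),(32,85)): cv2.polylines(img,[np.int32(proj(w,circ(*c,z,r))*8)],True,(0,255,0) if r==38 else (255,0,0),1,cv2.LINE_AA,3)
cv2.polylines(img,[np.int32(proj(w,circ(520.5,209,190,158))*8)],True,(0,255,255),1,cv2.LINE_AA,3)
save("wr",cv2.resize(img,(800,500)))
np.savez("wr",**{k:w[k] for k in("mtx","view","img")})
```

```text
8.0 [612.7 219.8 358.6]
0.84 [209. 129.  86.  76.] [535.9 128.8]
0.8 [369.  45.  86.  90.] [511.8 306.7]
0.76 [324. 164.  74.  62.] [607.8 229. ]
```

View pics/wr.png

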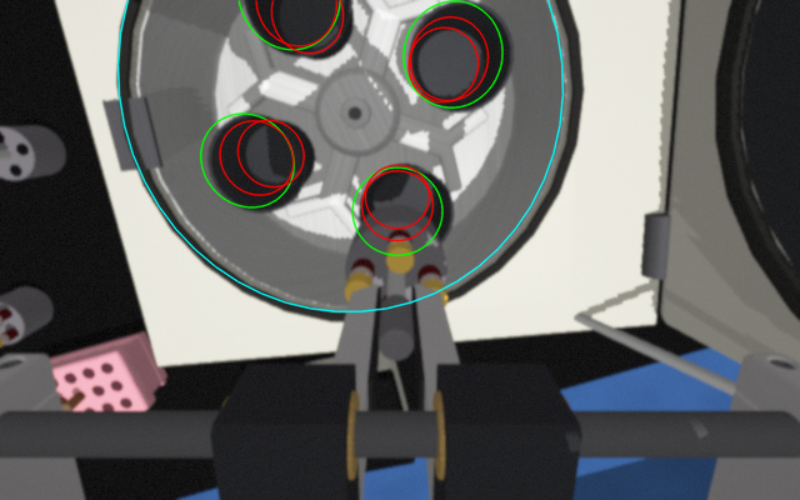

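The overlay, made from the top view, sits about 8 mm too far to −y. The real hub is at (284,90) in the wrist image, and the bucket rims are shifted likewise. I'll refit from the wrist view.

Run:
```python
from h import *
w=dict(np.load("wr.npz")); g=cv2.cvtColor(w["img"],cv2.COLOR_RGB2GRAY).astype(float); g=cv2.GaussianBlur(g,(3,3),0)
h=ray(w,(284,90.4),166); print("hub",h.round(1))
# score: mean brightness step across bucket mouth outer radius R and its centre; inner mouth dark ring
def samp(P): uv=proj(w,P).astype(np.float32); return cv2.remap(g,uv[:,0].reshape(1,-1),uv[:,1].reshape(1,-1),cv2.INTER_LINEAR,borderValue=np.nan)[0]
from scipy.optimize import minimize
import itertools
best=[]
for cx,cy,ph in itertools.product(np.arange(512,534,1.5),np.arange(204,226,1.5),np.deg2rad(np.arange(2,14,1.5))):
  for R in (39,41):
    v=[]
    for k in(1,2,3):
        c=(cx+92*np.cos(ph+k*np.pi/2),cy+92*np.sin(ph+k*np.pi/2))
        v+=list(samp(circ(*c,155,R+2))-samp(circ(*c,155,R-2)))
    best.append((np.nanmean(np.clip(v,-40,40)),cx,cy,np.rad2deg(ph),R))
best.sort(reverse=True); print(np.round(best[:6],1))
_,cx,cy,ph,R=best[0]; ph=np.deg2rad(ph); img=cv2.resize(w["img"],None,fx=2,fy=2)
for k in range(4):
    c=np.array([cx,cy])+92*np.array([np.cos(ph+k*np.pi/2),np.sin(ph+k*np.pi/2)]); print(k,c.round(1))
    for r,z,col in((38,155,(0,255,0)),(R,155,(255,255,0)),(32,85,(255,0,0))): cv2.polylines(img,[np.int32(proj(w,circ(*c,z,r))*16)],True,col,1,cv2.LINE_AA,3)
cv2.polylines(img,[np.int32(proj(w,circ(cx,cy,190,158))*16)],True,(0,255,255),1,cv2.LINE_AA,3)
save("wr2",img[:560,180:960])
```

```text
hub [525.  215.6 166. ]
[[ 33.2 524.  214.5   8.   39. ]
 [ 33.  525.5 214.5   6.5  39. ]
 [ 32.9 525.5 214.5   8.   39. ]
 [ 32.7 524.  216.    8.   39. ]
 [ 32.5 525.5 216.    8.   39. ]
 [ 32.  522.5 214.5   8.   39. ]]
0 [615.1 227.3]
1 [511.2 305.6]
2 [432.9 201.7]
3 [536.8 123.4]
```

View pics/wr2.png

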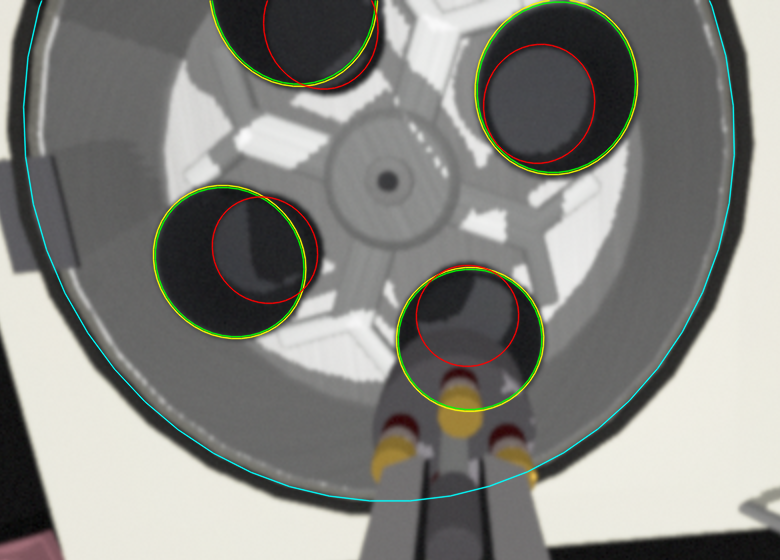

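The fit now lies on the rims. Buckets: 0 (615.5,227), 1 (512,306), 2 (433,203), 3 (537,124). I shift 8 mm, lower to just above the mouth and check.

Emit:
arm_command --pt "0 0 8 0 0" --pt "0 0 8 40 0" --pt "0 0 8 74 0" --pt "0 0 8 74 0" --pt "0 0 8 74 0" --pt "0 0 8 74 0"

```text
clock: 8.8
eef_pos: [615.6, 228.3, 286.3]
eef_rot: [3.14, 0.002, 2.814]
wrist_force: [0.4, 0.7, -1.1]
finger_gap: 13.5
finger_force: 30.0
```

```bash
cat >> h.py <<'E'
BK=[np.array([524.5,215])+92*np.array([np.cos(a),np.sin(a)]) for a in np.deg2rad(7.7)+np.arange(4)*np.pi/2]
def over(name,k):
    w=imaging.camera("wrist"); s=monitor.read_state(); e=s["eef_pos"]; yaw=s["eef_rot"][2]; d=BK[k]-e[:2]; c,n=np.cos(yaw),np.sin(yaw)
    print("t",s["clock"],"tcp",e.round(1),"tool dx,dy to bucket",np.round([c*d[0]+n*d[1],n*d[0]-c*d[1]],1),"F",s["wrist_force"].round(1))
    img=cv2.resize(w["img"],None,fx=2,fy=2); zb=e[2]-115.5
    for (x,y),z,r,col in((BK[k],155,38,(0,255,0)),(e[:2],zb,28,(255,0,0)),(e[:2],zb+50,28,(255,0,255)),(e[:2],zb+129,7,(0,255,255))):
        cv2.polylines(img,[np.int32(proj(w,circ(x,y,z,r))*16)],True,col,1,cv2.LINE_AA,3)
    save(name,img[100:640,240:1000])
E
python3 -c "
from h import *
over('o1',0)"
```

```text
t 8.85 tcp [615.5 228.2 285.9] tool dx,dy to bucket [-0.4 -0.8] F [-0.1 -0.8 -1.5]
```

View pics/o1.png

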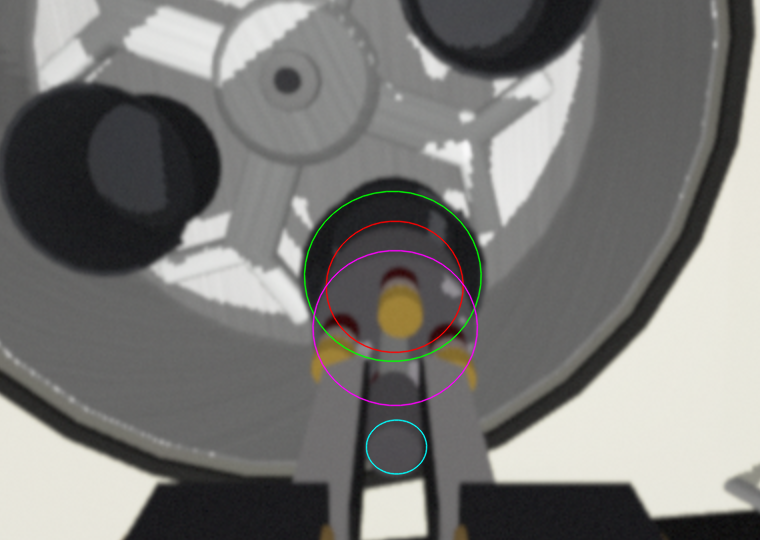

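The rim outline, the block and the knob all line up. I lower slowly, release and lift off.

Emit:
arm_command --pt "0 0 -1 20 0" --pt "0 0 -1 40 0" --pt "0 0 -1 55 0" --pt "0 0 -1 65 0" --pt "0 0 -1 73 0" --pt "0 0 -1 79 0" --pt "0 0 -1 83 0" --pt "0 0 -1 85 0" --pt "0 0 -1 85 0"

```text
clock: 9.98
eef_pos: [614.9, 227.1, 199.5]
eef_rot: [3.142, 0.0, 2.814]
wrist_force: [-0.4, 0.1, -1.5]
finger_gap: 13.3
finger_force: 30.0
```

Emit:
arm_command --pt "0 0 0 1 0" --pt "0 0 0 1 0" --pt "0.4 0 0 1 0" --pt "0.4 0 0 1 0" --pt "0.4 0 0 1 0" --pt "0.4 0 0 -60 0" --pt "0.4 0 0 -120 0" --pt "0.4 0 0 -150 0" --pt "0.4 0 0 -150 0"

```text
clock: 11.1
eef_pos: [615.2, 227.2, 351.8]
eef_rot: [3.139, 0.003, 2.814]
wrist_force: [0.6, -0.0, 0.3]
finger_gap: 37.5
finger_force: 0.0
```

Run:
```python
from h import *
s=monitor.read_state(); print(s["clock"],s["eef_pos"].round(1),s["finger_gap"])
# wide positions from w1 by knob pixels
W=dict(np.load("w1.npz"))
for n,uv in(("wideR",(183,68)),("wideL",(291,47)),("slimR",(345,160))): print(n,ray(W,uv,127).round(1))
w=imaging.camera("wrist"); save("p1",w["img"][100:400,160:480]); print("carrier base px", proj(w,[*BK[0],135]).round(), proj(w,[*BK[0],214]).round())
```

```text
11.1 [615.2 227.2 351.8] 37.523268411486015
wideR [ 457.9 -395.5  127. ]
wideL [ 474.5 -286.9  127. ]
slimR [ 599.  -270.8  127. ]
carrier base px [[317. 168.]] [[317. 187.]]
```

View pics/p1.png

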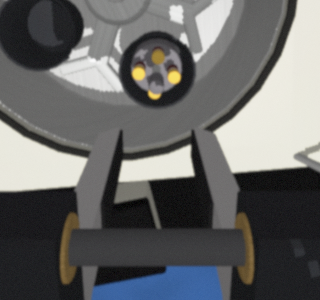

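The carrier is seated upright: its knob is at (317,188), predicted (317,187). Next, the second slim carrier.

Emit:
arm_command --pt "0.5 -149 -476 -5 0" --pt "0.5 -149 -476 -5 0" --pt "0.5 -149 -476 -5 0" --pt "0.5 -149 -476 -5 0" --pt "0.5 -149 -476 -5 0" --pt "0.5 -149 -476 -5 0" --pt "0.5 -149 -476 -5 0" --pt "0.5 -149 -476 -5 0" --pt "0.5 -149 -476 -5 0" --pt "0.5 -149 -476 140 0" --pt "0.5 -149 -476 140 0" --pt "0.5 -149 -476 140 0" --pt "0.5 -149 -476 140 0" --pt "0.5 -149 -476 140 0"

```text
clock: 12.9
eef_pos: [603.0, -271.2, 210.5]
eef_rot: [-3.141, 0.001, 2.814]
wrist_force: [-0.9, 0.1, 0.1]
finger_gap: 46.7
finger_force: 0.0
```

```bash
python3 -c "
from h import *
knob('k2')"
```

```text
t 12.95 tcp [ 603.1 -271.3  210.8] yaw 2.814 centred knob px [317.5 208. ]
slim_a 0.66 [317. 187.  56.  72.] [ 609.  -273.7]
```

View pics/k2.png

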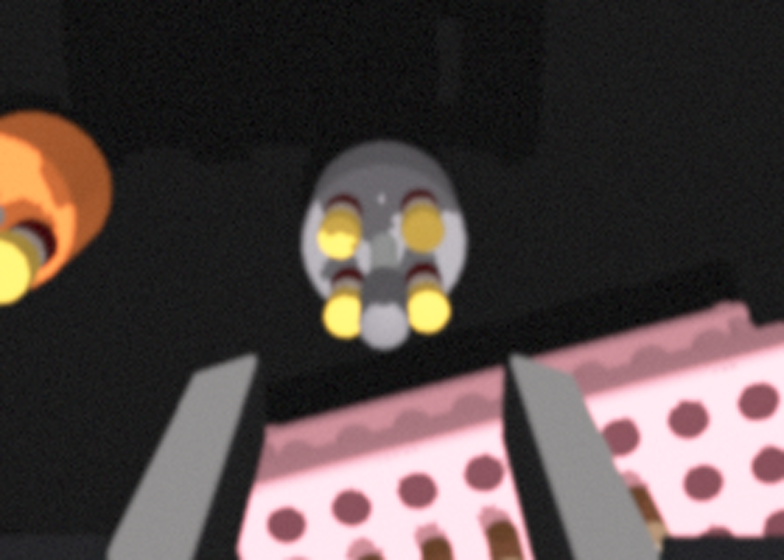

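The knob is at (317.5,216) where (317.5,208) would be centred, so x needs −5.5 mm.

Emit:
arm_command --pt "0.5 -5.5 0 45 0" --pt "0.5 -5.5 0 95 0" --pt "0.5 -5.5 0 95 0" --pt "0.5 -5.5 0 95 0" --pt "0 -5.5 0 95 0" --pt "0 -5.5 0 95 0" --pt "0 -5.5 0 95 0" --pt "0 -5.5 0 95 0" --pt "0 -5.5 0 95 0" --pt "0 -5.5 0 95 0" --pt "0 -5.5 0 50 0" --pt "0 -5.5 0 -10 0" --pt "0 -5.5 0 -70 0" --pt "0 -5.5 0 -130 0" --pt "0 -5.5 0 -150 0" --pt "0 -5.5 0 -150 0"

```text
clock: 15.0
eef_pos: [608.0, -273.4, 360.3]
eef_rot: [-3.141, 0.002, 2.814]
wrist_force: [0.8, -0.4, -1.7]
finger_gap: 13.2
finger_force: 30.0
```

```bash
python3 -c "
from h import *
over('g2',2)"
```

```text
t 15.05 tcp [ 607.9 -273.3  358.5] tool dx,dy to bucket [318.5 394.4] F [-0.6 -0.2 -2.9]
```

View pics/g2.png

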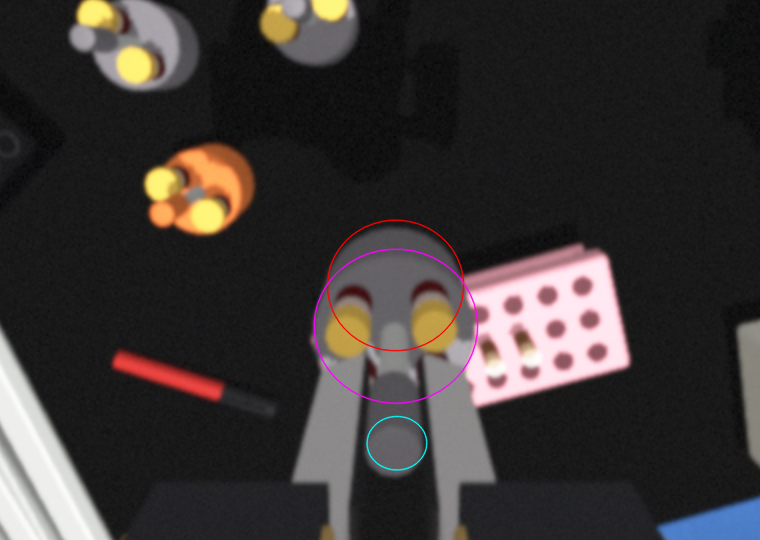

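Held. The knob sits about 1 mm toward −x in the grip, so I allow for that. Positions of the wide knobs come from this view (at (161.5,69) and (266.5,53)), then I carry to bucket 2.

Run:
```python
from h import *
w=imaging.camera("wrist")
print("wideR",ray(w,(161.5,69),129).round(1),"wideL",ray(w,(266.5,53),129).round(1))
for d in find_in(w,"wide_a"):
    r=d["rect"]; f=least_squares(lambda q:(rect(proj(w,carrier(*q)))-r)[:2],ray(w,r[:2],60)[:2]); print(np.round(r),f.x.round(1))
```

```text
wideR [ 457.3 -394.5  129. ] wideL [ 478.1 -284.7  129. ]
[143.  18.  56.  32.] [ 382.  -415.7]
[185.  75.  65.  46.] [ 459.2 -399. ]
[221. 146.  53.  42.] [ 557.8 -394.7]
[274.  59.  46.  46.] [ 477.1 -287.2]
```

Emit:
arm_command --pt "0 319 394 0 0" --pt "0 319 394 0 0" --pt "0 319 394 0 0" --pt "0 319 394 0 0" --pt "0 319 394 0 0" --pt "0 319 394 0 0" --pt "0 319 394 0 0" --pt "0 319 394 0 0" --pt "0 319 394 0 0" --pt "0 319 394 0 0" --pt "0 319 394 0 0" --pt "0 319 394 0 0" --pt "0 319 394 0 0" --pt "0 319 394 40 0" --pt "0 319 394 73 0" --pt "0 319 394 73 0" --pt "0 319 394 73 0"

```text
clock: 17.27
eef_pos: [433.2, 202.5, 288.0]
eef_rot: [3.14, 0.001, 2.814]
wrist_force: [-0.4, -0.2, -1.3]
finger_gap: 13.7
finger_force: 30.0
```

Run:
```python
from h import *
over("o2",2)
w=imaging.camera("wrist")
for d in find_in(w,"bucket_0"): print(round(d["p"],2),np.round(d["rect"]),ray(w,d["rect"][:2],155)[:2].round(1))
for d in find_in(w,"slim_a"): 
    r=d["rect"];print("slim",round(d["p"],2),np.round(r))
```

```text
t 17.325 tcp [433.3 202.5 288.1] tool dx,dy to bucket [-0.   0.2] F [ 0.9 -0.3 -1.4]
0.74 [278. 291.  74.  72.] [516.5 134.7]
0.73 [449. 225. 100.  97.] [503.  303.3]
0.69 [317. 172.  97.  67.] [419.8 207.3]
0.65 [394. 290.  21.  11.] [551.1 239.2]
slim 0.77 [319. 226.  77. 124.]
slim 0.6 [126. 390.  70.  20.]
```

View pics/o2.png

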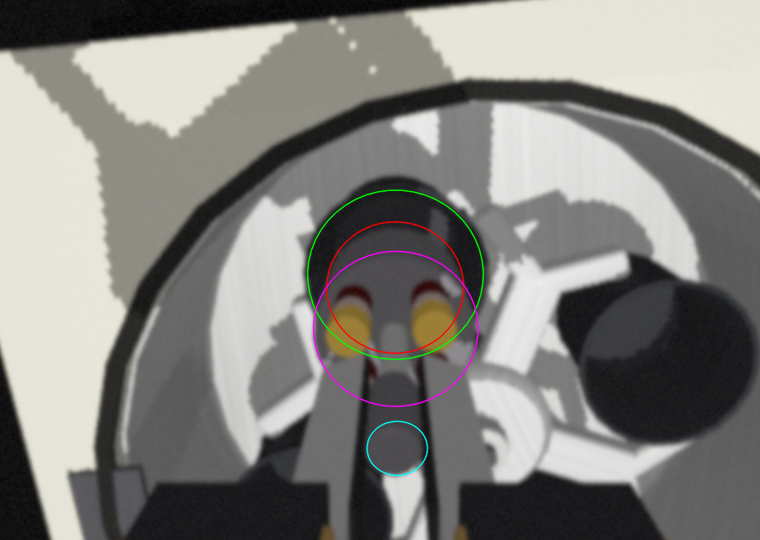

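Bucket 2's rim and the block line up as before. I lower and release.

Emit:
arm_command --pt "0 0 0 20 0" --pt "0 0 0 40 0" --pt "0 0 0 56 0" --pt "0 0 0 68 0" --pt "0 0 0 76 0" --pt "0 0 0 82 0" --pt "0 0 0 86 0" --pt "0 0 0 88 0" --pt "0 0 0 89 0" --pt "0 0 0 89 0" --pt "0.4 0 0 89 0" --pt "0.4 0 0 89 0" --pt "0.4 0 0 89 0" --pt "0.4 0 0 30 0" --pt "0.4 0 0 -30 0" --pt "0.4 0 0 -70 0" --pt "0.4 0 0 -70 0"

```text
clock: 19.6
eef_pos: [433.2, 202.7, 359.0]
eef_rot: [3.139, 0.004, 2.814]
wrist_force: [-0.5, -0.4, -0.2]
finger_gap: 38.0
finger_force: 0.0
```

Run:
```python
from h import *
w=imaging.camera("wrist"); s=monitor.read_state(); e=s["eef_pos"]; print(s["clock"],e.round(1),s["eef_rot"][2])
for d in find_in(w,"slim_a"): print("slim",round(d["p"],2),np.round(d["rect"]))
X=carrier(*BK[2]); X[:,2]+=85; print("pred",rect(proj(w,X)).round())
c,n=np.cos(2.814),np.sin(2.814); d=np.array([476,-285])-e[:2]; print("to wideL",c*d[0]+n*d[1],n*d[0]-c*d[1])
# test knob template on k2 -> k1
a,b=[cv2.resize(cv2.imread(f"pics/{k}.png"),(280,200),interpolation=cv2.INTER_AREA) for k in("k2","k1")]
t=a[105:127,126:149]; r=cv2.matchTemplate(b,t,cv2.TM_CCOEFF_NORMED); _,v,_,l=cv2.minMaxLoc(r); print(v,l[0]+180+137.5-126,l[1]+100+116-105)
```

```text
19.65 [432.9 202.5 356.8] 2.8138279176302987
slim 0.89 [318. 166.  51.  57.]
slim 0.61 [399. 284.   9.   9.]
slim 0.31 [ 90. 382.  48.  36.]
pred [317. 164.  50.  58.]
to wideL -197.70390439636682 -447.7186434596481
0.7314419746398926 317.5 211
```

Seated (rect as predicted). Next, the left wide carrier at ≈(477,-287).

Emit:
arm_command --pt "0.5 -199 -450 0 0" --pt "0.5 -199 -450 0 0" --pt "0.5 -199 -450 0 0" --pt "0.5 -199 -450 0 0" --pt "0.5 -199 -450 0 0" --pt "0.5 -199 -450 0 0" --pt "0.5 -199 -450 0 0" --pt "0.5 -199 -450 0 0" --pt "0.5 -199 -450 0 0" --pt "0.5 -199 -450 0 0" --pt "0.5 -199 -450 147 0" --pt "0.5 -199 -450 147 0" --pt "0.5 -199 -450 147 0" --pt "0.5 -199 -450 147 0" --pt "0.5 -199 -450 147 0" --pt "0.5 -199 -450 147 0"

```text
clock: 21.7
eef_pos: [476.7, -287.6, 210.9]
eef_rot: [-3.141, 0.002, 2.814]
wrist_force: [1.0, -0.0, -0.0]
finger_gap: 47.0
finger_force: 0.0
```

```bash
cat >> h.py <<'E'
def hover(name,cls):
    w=knob(name,cls); s=monitor.read_state(); e=s["eef_pos"]; u=proj(w,[*e[:2],129])[0]
    # stem/knob: low-saturation pixels near the expected knob, brighter than the bench
    x0,y0=int(u[0])-30,int(u[1])-30; c=w["img"][y0:y0+60,x0:x0+60]
    g=cv2.cvtColor(c,cv2.COLOR_RGB2GRAY); R=float(np.ptp(proj(w,circ(*e[:2],129,7))[:,0])/2); print("R",R)
    for r in (cv2.HoughCircles(cv2.resize(g,None,fx=4,fy=4,interpolation=cv2.INTER_CUBIC),cv2.HOUGH_GRADIENT,1,12,param1=60,param2=12,minRadius=int(3.3*R),maxRadius=int(4.7*R))[0][:6]):
        uv=np.array([x0,y0])+(r[:2]+.5)/4-.5; px=c[min(59,int(r[1]/4)),min(59,int(r[0]/4))]; print("circle",uv.round(1),"r",round(r[2]/4,1),"rgb",px,"tool dx,dy",tool(w,uv,129))
    sat=c.max(2).astype(int)-c.min(2); m=(sat<35)&(g>60)
    for k in range(0,60,2): print("".join(".Y#"[2 if m[k,j] else 1 if sat[k,j]>=60 else 0] for j in range(60)))
E
python3 -c "
from h import *
hover('k3','wide_a')"
```

```text
t 21.75 tcp [ 476.6 -287.7  210.6] yaw 2.814 centred knob px [317.6 207.4]
wide_a 0.94 [129. 109. 116.  67.] [ 364.  -418.9]
wide_a 0.86 [203. 199.  80.  79.] [ 458.5 -395.8]
wide_a 0.81 [318. 180.  58.  70.] [ 476.7 -287.1]
wide_a 0.73 [234.  56.  83.  66.] [ 350.4 -320.1]
R 9.636428601836997
circle [320.8 205.8] r 9.4 rgb [183 178 186] tool dx,dy [1.2 2.4]
circle [303.2 186. ] r 8.2 rgb [255 255 202] tool dx,dy [ 16.  -10.2]
circle [302.2 191.8] r 10.8 rgb [255 255 225] tool dx,dy [ 11.8 -10.9]
circle [320.2 195.2] r 8.4 rgb [155 150 157] tool dx,dy [9.1 2. ]
circle [300.2 198.5] r 9.4 rgb [255 255 223] tool dx,dy [  6.7 -12.4]
..######################################YYYYYYYYYYYYYYYYYYYY
..###########..YYYY...##################YYYYYYYYYYYYYYYYYYYY
..########.YYYYYYYYYYY..################.YYYYYYYYYYYYYYYYYYY
..#######YYYYYYYYYYYYYYY.###############.YYYYYYYYYYYYYYYYYYY
...####.YYYYYYYYYYYYYYYYY###############.YYYYYYYYYYYYYYYYYYY
...##.YYYYY....###..YYYYYY###############.YYYYYYYYYYYYYYYYYY
.....YYY..############..YYY###############.YYYYYYYYYYYYYYYYY
....YYY.################.YY########
[... 667 characters left out ...]
############.................
............................############....................
............................................................
............................................................
............................................................
............................................................
............................................................
............................................................
............................................................
............................................................
............................................................
............................................................
```

The knob circle is at (320.8,205.8), giving corrections dx +1, dy +2.5. I grip.

Emit:
arm_command --pt "0.5 1 2.5 45 0" --pt "0.5 1 2.5 95 0" --pt "0.5 1 2.5 95 0" --pt "0.5 1 2.5 95 0" --pt "0 1 2.5 95 0" --pt "0 1 2.5 95 0" --pt "0 1 2.5 95 0" --pt "0 1 2.5 95 0" --pt "0 1 2.5 95 0" --pt "0 1 2.5 95 0" --pt "0 1 2.5 50 0" --pt "0 1 2.5 -10 0" --pt "0 1 2.5 -70 0" --pt "0 1 2.5 -130 0" --pt "0 1 2.5 -150 0" --pt "0 1 2.5 -150 0"

```text
clock: 23.8
eef_pos: [476.2, -285.1, 360.2]
eef_rot: [-3.141, 0.002, 2.814]
wrist_force: [-0.4, 0.3, -2.0]
finger_gap: 13.5
finger_force: 30.0
```

```bash
cat >> h.py <<'E'
def held(k,cls):
    w=imaging.camera("wrist"); s=monitor.read_state(); e=s["eef_pos"]; X=carrier(*e[:2]); X[:,2]+=e[2]-115.5
    print("t",s["clock"],e.round(1),"pred",rect(proj(w,X)).round(1))
    for d in find_in(w,cls): print(round(d["p"],2),np.round(d["rect"],1))
    c,n=np.cos(s["eef_rot"][2]),np.sin(s["eef_rot"][2]); d=BK[k]-e[:2]; print("tool to bucket",np.round([c*d[0]+n*d[1],n*d[0]-c*d[1]],1))
    return w
E
python3 -c "
from h import *
held(1,'wide_a')"
```

```text
t 23.85 [ 476.  -284.9  358.6] pred [317.9 222.4  81.8 125. ]
0.8 [260.9 231.2  41.6  58.6]
0.79 [260.2  65.5  47.1  42. ]
0.73 [317.1 224.   81.  122.3]
0.66 [190.5 105.5  58.6  43.5]
0.62 [238.7 164.7  46.   50.7]
tool to bucket [156.1 571.3]
```

Emit:
arm_command --pt "0 140 510 0 0" --pt "0 140 510 0 0" --pt "0 140 510 0 0" --pt "0 140 510 0 0" --pt "0 140 510 0 0" --pt "0 140 510 0 0" --pt "0 140 510 0 0" --pt "0 140 510 0 0" --pt "0 140 510 0 0" --pt "0 140 510 0 0" --pt "0 140 510 0 0" --pt "0 144 525 0 0" --pt "0 148 540 0 0" --pt "0 152 555 0 0" --pt "0 156 571 0 0" --pt "0 156 571 0 0" --pt "0 156 571 40 0" --pt "0 156 571 73 0" --pt "0 156 571 73 0" --pt "0 156 571 73 0"

```text
clock: 26.4
eef_pos: [512.7, 305.9, 288.2]
eef_rot: [3.14, 0.001, 2.814]
wrist_force: [0.2, -0.0, 0.3]
finger_gap: 13.3
finger_force: 30.0
```

Run:
```python
from h import *
w=held(1,"wide_a"); print(monitor.read_state()["wrist_force"].round(1))
for d in trace(w,"bucket_0"):
    print(round(d["p"],2),np.round(d["rect"],1), "bottom edge etc")
for k in range(4): print(k,rect(proj(w,circ(*BK[k],155,39))).round(1))
```

```text
t 26.45 [512.7 306.  288.4] pred [317.7 224.1  82.3 126.7]
0.85 [317.3 224.5  82.8 121.6]
tool to bucket [0.6 0. ]
[-0.7 -0.1 -1. ]
0.94 [147.6 260.8 103.   92.4] bottom edge etc
0.77 [276.8 289.1  74.3  81.4] bottom edge etc
0.65 [318.  172.   94.4  69.8] bottom edge etc
0.65 [177.2 139.3 120.5  96.6] bottom edge etc
0 [274.3 310.   80.9  69.9]
1 [317.3 186.3  90.1  86.7]
2 [168.9 138.3  94.4  93.8]
3 [140.1 271.6  84.7  75. ]
```

Aligned: the bucket's visible columns centre at 318, predicted 317, the same picture as for bucket 2. Lower and release.

Emit:
arm_command --pt "0 0.5 0 20 0" --pt "0 0.5 0 40 0" --pt "0 0.5 0 56 0" --pt "0 0.5 0 68 0" --pt "0 0.5 0 76 0" --pt "0 0.5 0 82 0" --pt "0 0.5 0 86 0" --pt "0 0.5 0 88 0" --pt "0 0.5 0 89 0" --pt "0 0.5 0 89 0" --pt "0.4 0.5 0 89 0" --pt "0.4 0.5 0 89 0" --pt "0.4 0.5 0 89 0" --pt "0.4 0.5 0 30 0" --pt "0.4 0.5 0 -30 0" --pt "0.4 0.5 0 -70 0" --pt "0.4 0.5 0 -70 0"

```text
clock: 28.68
eef_pos: [512.2, 306.2, 359.5]
eef_rot: [3.138, 0.004, 2.814]
wrist_force: [0.2, 1.5, -0.8]
finger_gap: 37.5
finger_force: 0.0
```

Run:
```python
from h import *
w=imaging.camera("wrist"); s=monitor.read_state(); e=s["eef_pos"]; print(s["clock"],e.round(1))
for d in find_in(w,"wide_a"): print(round(d["p"],2),np.round(d["rect"]))
X=carrier(*BK[1]); X[:,2]+=85; print("pred",rect(proj(w,X)).round())
c,n=np.cos(2.814),np.sin(2.814); d=np.array([459,-396])-e[:2]; print("to wideR",c*d[0]+n*d[1],n*d[0]-c*d[1])
```

```text
28.725 [511.9 306.1 356.9]
0.67 [315. 165.  49.  55.]
pred [316. 164.  50.  58.]
to wideR -175.79687855593235 -681.7987504866281
```

Emit:
arm_command --pt "0.5 -176 -682 0 0" --pt "0.5 -176 -682 0 0" --pt "0.5 -176 -682 0 0" --pt "0.5 -176 -682 0 0" --pt "0.5 -176 -682 0 0" --pt "0.5 -176 -682 0 0" --pt "0.5 -176 -682 0 0" --pt "0.5 -176 -682 0 0" --pt "0.5 -176 -682 0 0" --pt "0.5 -176 -682 0 0" --pt "0.5 -176 -682 0 0" --pt "0.5 -176 -682 0 0" --pt "0.5 -176 -682 0 0" --pt "0.5 -176 -682 50 0" --pt "0.5 -176 -682 100 0" --pt "0.5 -176 -682 147 0" --pt "0.5 -176 -682 147 0" --pt "0.5 -176 -682 147 0" --pt "0.5 -176 -682 147 0"

```text
clock: 31.15
eef_pos: [459.5, -396.4, 211.8]
eef_rot: [-3.14, 0.003, 2.814]
wrist_force: [-0.6, -0.3, 0.1]
finger_gap: 47.1
finger_force: 0.0
```

```bash
python3 -c "
from h import *
hover('k4','wide_a')"
```

```text
t 31.2 tcp [ 459.4 -396.5  211.4] yaw 2.814 centred knob px [317.6 206.9]
wide_a 0.92 [317. 176.  59.  73.] [ 456.7 -396.3]
wide_a 0.85 [365.  34.  73.  63.] [ 353.  -318.6]
wide_a 0.6 [348. 274.  52.  99.] [ 556.9 -397. ]
wide_a 0.59 [258.  86.  66.  69.] [ 362.5 -419.3]
R 9.604121839782835
circle [317. 200.] r 11.1 rgb [190 186 193] tool dx,dy [ 5.1 -0.4]
circle [326.2 192. ] r 10.0 rgb [255 255 210] tool dx,dy [11.1  6.2]
circle [316.2 190.8] r 8.0 rgb [157 152 157] tool dx,dy [12. -1.]
circle [343.5 234.2] r 11.1 rgb [251 162  88] tool dx,dy [-21.7  19.3]
circle [328.5 203.5] r 10.0 rgb [255 255 227] tool dx,dy [2.4 7.9]
circle [327.5 195. ] r 9.3 rgb [255 255 227] tool dx,dy [8.8 7.1]
########.YYYYYYYYYYYYYYYYYYYY###############################
#########.YYYYYYYYYYYYYYYYY.################################
############.YYYYYYYYYYYY.##################################
######################################....##################
####################################.YYYYYYY..##############
#####################################.YYYYYYYYY#############
.##################################
[... 728 characters left out ...]
###.YYYYYYYYYYYY.#...........
.......................................#####................
............................................................
............................................................
............................................................
............................................................
.....................................................YYYYYYY
................................................YYYYYYYYYYYY
............................................YYYYYYYYYYYYYYYY
..........................................YYYYYYYYYYYYYYYYYY
........................................YYYYYYYYYYYYYYYYYYYY
......................................YYYYYYYYYYYYYYYYYYYYYY
```

The knob is at about (317,202), giving dx +3. I grip, then look at the held pose.

Emit:
arm_command --pt "0.5 3 0 45 0" --pt "0.5 3 0 96 0" --pt "0.5 3 0 96 0" --pt "0.5 3 0 96 0" --pt "0 3 0 96 0" --pt "0 3 0 96 0" --pt "0 3 0 96 0" --pt "0 3 0 96 0" --pt "0 3 0 96 0" --pt "0 3 0 96 0" --pt "0 3 0 50 0" --pt "0 3 0 -10 0" --pt "0 3 0 -70 0" --pt "0 3 0 -130 0" --pt "0 3 0 -150 0" --pt "0 3 0 -150 0"

```text
clock: 33.25
eef_pos: [456.1, -395.4, 360.2]
eef_rot: [-3.141, 0.002, 2.814]
wrist_force: [0.1, 0.2, -2.5]
finger_gap: 13.3
finger_force: 30.0
```

```bash
python3 -c "
from h import *
held(3,'wide_a'); over('g4',3)"
```

```text
t 33.3 [ 456.  -395.3  358.5] pred [317.9 222.4  81.7 124.9]
0.91 [317.9 227.7  82.3 123.9]
0.73 [276.9  90.   39.4  46.1]
0.67 [357.2 235.5   8.   14.6]
0.59 [348.8  53.8  44.3  48.1]
tool to bucket [ 90.5 517.5]
t 33.4 tcp [ 455.8 -395.2  357.4] tool dx,dy to bucket [ 90.4 517.5] F [-0.4  0.6 -1.7]
```

View pics/g4.png

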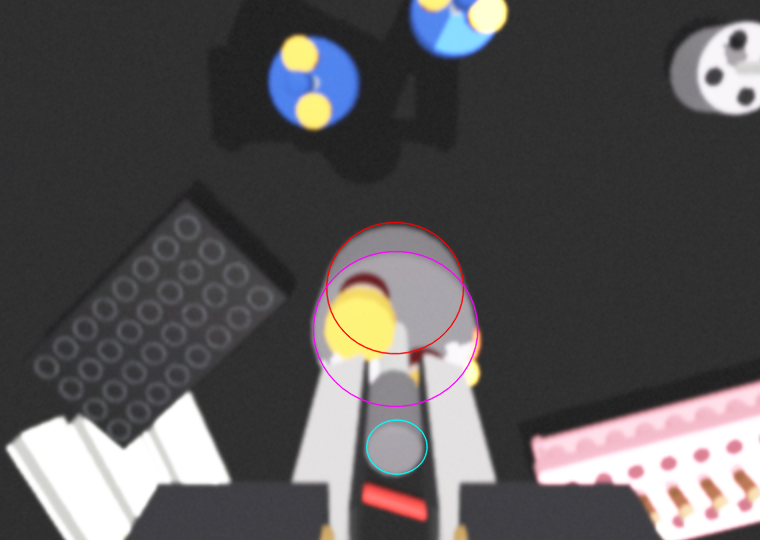

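The held wide carrier is centred: the knob lies in its predicted circle. Carry to bucket 3.

Emit:
arm_command --pt "0 91 517.5 0 0" --pt "0 91 517.5 0 0" --pt "0 91 517.5 0 0" --pt "0 91 517.5 0 0" --pt "0 91 517.5 0 0" --pt "0 91 517.5 0 0" --pt "0 91 517.5 0 0" --pt "0 91 517.5 0 0" --pt "0 91 517.5 0 0" --pt "0 91 517.5 0 0" --pt "0 91 517.5 0 0" --pt "0 91 517.5 0 0" --pt "0 91 517.5 0 0" --pt "0 91 517.5 0 0" --pt "0 91 517.5 40 0" --pt "0 91 517.5 73 0" --pt "0 91 517.5 73 0" --pt "0 91 517.5 73 0"

```text
clock: 35.65
eef_pos: [536.9, 123.9, 288.1]
eef_rot: [3.141, 0.002, 2.814]
wrist_force: [1.3, -0.4, -0.4]
finger_gap: 13.3
finger_force: 30.0
```

Run:
```python
from h import *
w=held(3,"wide_a"); print(monitor.read_state()["wrist_force"].round(1))
for d in trace(w,"bucket_0"): print(round(d["p"],2),np.round(d["rect"],1))
```

```text
t 35.7 [536.9 123.9 288.2] pred [317.7 224.1  82.3 126.7]
0.78 [526.5  89.6 103.1  66.6]
0.69 [317.2 227.1  79.1 126.1]
tool to bucket [ 0.1 -0.1]
[ 0.9  0.3 -1.4]
0.96 [371.6  46.1 110.1  87.3]
0.91 [510.4  87.8 129.1 104.5]
0.67 [446.5 225.2  95.3  93.7]
0.57 [317.4 173.4  92.   69.3]
```

The visible bucket is at (317,173), 92×69, as at the other placings. Lower and release.

Emit:
arm_command --pt "0 0 0 20 0" --pt "0 0 0 40 0" --pt "0 0 0 56 0" --pt "0 0 0 68 0" --pt "0 0 0 76 0" --pt "0 0 0 82 0" --pt "0 0 0 86 0" --pt "0 0 0 88 0" --pt "0 0 0 89 0" --pt "0 0 0 89 0" --pt "0.4 0 0 89 0" --pt "0.4 0 0 89 0" --pt "0.4 0 0 89 0" --pt "0.4 0 0 30 0" --pt "0.4 0 0 -30 0" --pt "0.4 0 0 -80 0" --pt "0.4 0 0 -80 0" --pt "0.4 0 0 -80 0"

```text
clock: 38.05
eef_pos: [536.3, 123.9, 365.2]
eef_rot: [-3.141, -0.001, 2.814]
wrist_force: [-0.6, 0.1, -1.1]
finger_gap: 37.5
finger_force: 0.0
```

Run:
```python
from h import *
w=imaging.camera("wrist"); s=monitor.read_state(); print(s["clock"],s["eef_pos"].round(1))
for t in("slim_a","wide_a"):
    for d in find_in(w,t): print(t,round(d["p"],2),np.round(d["rect"]))
for k in range(4):
    X=carrier(*BK[k]); X[:,2]+=85; print("pred",k,rect(proj(w,X)).round())
p=imaging.camera("top")
for t in("spare","tube_rack","slim_a","wide_a"):
    for d in find_in(p,t): print("top",t,round(d["p"],2),np.round(d["rect"]))
for k in range(4):
    X=carrier(*BK[k]); X[:,2]+=85; print("pred top",k,rect(proj(p,X)).round())
```

```text
38.1 [536.2 123.8 364.8]
slim_a 0.71 [423. 203.  58.  51.]
slim_a 0.58 [357.  52.  51.  58.]
wide_a 0.96 [478.  91.  72.  52.]
wide_a 0.9 [317. 167.  48.  58.]
wide_a 0.82 [  6. 128.   9.  27.]
wide_a 0.57 [ 20. 265.  41.  40.]
pred 0 [423. 201.  65.  65.]
pred 1 [475.  90.  89.  55.]
pred 2 [357.  50.  56.  60.]
pred 3 [318. 165.  49.  57.]
top spare 0.78 [368. 239.  19.  21.]
top tube_rack 0.58 [394. 141.  71.  35.]
top slim_a 0.58 [213. 180.   8.   7.]
top wide_a 0.82 [446. 194.  20.  24.]
top wide_a 0.73 [189. 221.  22.  21.]
top wide_a 0.62 [462. 264.  26.  22.]
top wide_a 0.58 [428. 272.  25.  23.]
pred top 0 [220. 178.  25.  26.]
pred top 1 [191. 218.  28.  25.]
pred top 2 [231. 246.  25.  24.]
pred top 3 [260. 205.  23.  25.]
```

All four carriers show where a seated one should, with slim opposite slim and wide opposite wide. The spare and the rack have not moved. I hand in.

```bash
python3 -c "
from cell import *
print(job.sign_off())"
```

```text
the job is handed in; nothing more can be done
None
```

All four loaded carriers are lowered into the rotor buckets, slim opposite slim and wide opposite wide, with the spare and rack left in place; the job is handed in at about 38 s on the robot clock, and no verdict came back.

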